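Load the cell tester's sprung tray

TASK

Load the cell tester: pull its sprung tray (the one with the upright pull knob) all the way out to its stop, so that the catch drops and holds it open, then lay the two large cells in the tray, one in each pocket and either way round. Leave the tray held open with the cells lying flat in it, and leave the small cell and everything else on the bench where it is.

Things in the scene. Friction and masses are not known exactly. Their poses are not given: they have to be found in the camera images.
- tester: The cell tester: a white case fixed to the bench, 170 mm deep (its x), 156 mm wide (y), 60 mm high, with a dark display on top. Origin at the centre of its underside; its -x side is the front, from which the tray slides out (in the tester's -x direction). The catch stands on its roof near the front at the +y edge.
- tray (a joint): How far the sprung tray is out, in m: 0 home, stop at 0.104. A spring draws it home with 2 N (home) to 6 N (out). Beyond 0.100 the catch drops and then holds the tray at about 0.100; let go sooner, it runs back home.
- catch (a joint): The catch, a sprung steel pin with a small black knob on the tester's roof (knob top 88 mm above the bench when up): 0 m up, riding on the tray; 0.007 dropped down behind the tray, which it then holds out. Works by itself.
- pull_knob (a point): Grip point of the tray's pull knob, an upright round steel post 20 mm in diameter (23 mm at its cap) standing on a flat aluminium tongue in front of the tray, free from 16 to 60 mm above the bench; this point is on its axis 45 mm above the bench. 38 mm separate the axis from the tray's front plate (31 mm high). Axes as the tester's; moves with the tray.
- pocket_a (a point): Pocket at the tray's +y side: where a large cell's middle is when lying in it, 21 mm above the bench; long axis x (axes as the tester's). Floor 12 mm above the bench, 70 mm long between a front ledge (top 22 mm above the bench) and a rear wall (26 mm). Inside the case until the tray is out, then centred 55 mm in front of the case; moves with the tray.
- pocket_b (a point): The same pocket at the tray's -y side, 48 mm from the other. In both, two pairs of round-topped ribs 9 mm high, 21 mm apart, guide the cell's ends; the middle 38 mm are free of ribs for the fingers. The tray's side rails (top 20 mm above the bench) are 63 mm from its centre line.
- cell_a: Large cylindrical cell, 18 mm in diameter, 65 mm long, grey sleeve, about 46 g, lying on the mat. Origin at its middle, on its axis; x along its length (the button end is +x), y and z turn as it rolls.
- cell_b: The other large cell, the same.
- small_cell: Smaller cell of the same look, 14 mm in diameter, 50 mm long, lying among the large ones: not wanted, leave it. Origin at its middle, x along its length.
- screwdriver: Screwdriver, 180 mm long, black handle, lying on the mat. Leave it. Origin at the middle of its underside, x along it.
- mug: White mug, 80 mm wide, 85 mm high. Leave it. Origin at the centre of its foot.
- meter: Red hand multimeter, 180 x 85 x 48 mm, lying flat. Leave it. Origin at the centre of its underside.
- heatsink: Finned aluminium heatsink, 40 x 50 x 25 mm, standing nearer to the robot than the cells. Leave it. Origin at the centre of its underside.
Things that resemble listed ones, but are neither listed nor needed, are in the scene too. What is shaped like the cell_b but pink or turquoise is not meant.

How it is judged:
By the outcome, as a careful person would: the job done as asked, in the order asked, and still so for the second after the job is handed in, with the robot touching nothing.
It also fails if it takes over 69 s, if anything falls off the work surface, if the arm or the gripper's body presses on something with over 40 N, if the wrist force passes 120 N, or if a joint passes its speed limit or range.

ROBOT

A 6-joint arm with a two-finger parallel gripper is mounted at the origin on the work surface. World frame = base frame: x ahead of the robot, y to its left, z up, the work surface at z = 0. Lengths are in m, angles in rad, forces in N, time in s.
With the tool pointing down it reaches from about 0.25 to 0.775 m from the base axis. Payload 4 kg.
Tool frame: the origin (TCP) lies midway between the tips of the shut fingers; the grasp point (between the pads) lies 19 mm behind it; z points along the fingers, y is the line along which they close (so a half turn about z gives the same grasp; the last joint's range is limited). The gripper opens to 94 mm and grips with 3 to 60 N. Pads are 16 mm wide; open, the fingers measure 119 mm over their backs; the gripper's body (75 mm by 177 mm) begins 78 mm behind the grasp point.
Start: joints at [1.099, 0.087, 1.371, -0, 1.684, -0.103], TCP at [0.198, 0.513, 0.206] pointing down, gripper open.
Joint ranges: [-3.1, 3.1], [-0.76, 2.03], [0.27, 2.55], [-1.08, 4.22], [0.17, 2.65], [-2.57, 2.57]. Speed limits (rad/s): [2.79, 2.79, 3.14, 3.14, 3.14, 3.14].

INTERFACE

Orientations are given as [roll, pitch, yaw] about the fixed x, y, z axes, in that order (R = Rz(yaw) Ry(pitch) Rx(roll)).
In Python, from bench import robot gives the robot as it stands. The module is installed in compiled form; this text tells all that it offers.
- The arm moves only by the tool arm_command, never from a script. Its argument "targets" is a list of rows, each a list of 4 numbers: the shift along the world's x, y, z as a fraction of full scale, then the turn about the world's z as a fraction of full scale. A call has 1 to 8 rows; each row is the pose to reach, as a shift and turn from the pose commanded when the call began; what a row does not reach only later rows make up. Full scale, the value 1, is 0.5 m for a shift and 120 degrees for a turn. A row lasts 1/12 s, in which the tool goes at most 41.7 mm and 7.16 degrees, less where a joint would pass 70% of its speed; a pose out of reach is approached as far as the arm can. A call with a number of a shift or a turn outside -1 to 1 is refused whole. A call with a gripper value outside its range is refused whole. "claw" is the closure, from 0 (fully open) to 1 (shut), set as the call begins (left out, the last holds). The fingers move at their own pace and stop on an object; the grip force is fixed at half the most. Time passes only in rows, so rows that repeat a pose let the fingers close. It gives the time, the measured TCP pose, the force, the opening and the grip force at its end, in the units of the state.
- robot.get_obs(): the state, without advancing time (a new reading comes with each control period).
- robot.snapshot(name): name is "scene" or "top"; returns the picture (384x512x3 uint8, red, green, blue); there is no depth.
- robot.camera_info(name): a dict with "vfov" (degrees; the focal length in pixels is half the picture's height over the tangent of half this angle, whatever the lens; pixels are square), "cx", "cy" (the principal point, pixels), "extrinsics" (4x4, takes a point from camera to world coordinates). Camera axes: x right, y up, looking along -z (the intrinsics and any distortion apply to the point x, -y, -z); pixel columns grow to the right and rows downward; lengths in m; the calibration is good to about 2 mm. A picture is of the moment at which its call begins. camera_info takes no time and is no camera call.
- robot.close_job(): hands the job in; it is judged then, once.
The state is a dict: "time": time; "joint_positions": joint angles; "qvel": joint speeds; "joint_torque": joint torques, N m; "tool_pos": TCP position; "ee_rot": TCP orientation; "wrist_force": force on the tool from outside, world axes, zero at the start; "wrist_torque": the same for the moment, N m; "width": finger opening in m; "finger_force": force on a finger pad.
Only numpy, scipy, OpenCV 4.12 (cv2) and the standard library are available. Lean on these libraries where they do the work, as an engineer would, in place of code of your own. Each camera call takes 0.05 s, during which the arm holds its last target. There are 200 camera calls.

## Working session

There is one attempt and no reset: what is moved stays moved. The work goes in short steps, Python scripts to look and compute and a tool call to move; the robot and the scene stay as the last step left them, time stands still between calls to the robot, and variables do not carry over. Pictures are saved under pics/ and viewed, at most 10 in all, crops included, and the job is handed in when it is done.

Besides the shell and the picture viewer there is one more tool, called after "Emit:" as name([rows], argument=value, ...), one row to a line, values as JSON. arm_command: Moves the arm, as the interface text tells. Shift numbers are shares of 0.5 m and turn numbers shares of 120 degrees, none past 1 either way. Its arguments: {"type":"object","properties":{"targets":{"type":"array"},"claw":{"type":"number"}},"required":["targets"]}

```bash
mkdir -p pics
python3 - <<'E'
from bench import robot
import cv2
for n in("scene","top"):
    im=robot.snapshot(n); cv2.imwrite(f"pics/{n}0.png",cv2.resize(im[:,:,::-1],(800,600),interpolation=cv2.INTER_CUBIC))
    cv2.imwrite(f"{n}0raw.png",im[:,:,::-1])
    print(n,robot.camera_info(n))
print(robot.get_obs())
E
```

```text
scene {'vfov': 47.55205755111105, 'cx': 254.08166436839332, 'cy': 192.91568918724928, 'extrinsics': array([[ 0.01818728, -0.69300792,  0.72070052,  1.24424452],
       [ 0.99975907,  0.02146485, -0.0045894 , -0.12104523],
       [-0.01228924,  0.72061035,  0.69323135,  0.74165297],
       [ 0.        ,  0.        ,  0.        ,  1.        ]])}
top {'vfov': 45.00158086865051, 'cx': 254.38759993743395, 'cy': 189.6969926384172, 'extrinsics': array([[-0.02189124,  0.98639679, -0.16291759,  0.34064939],
       [-0.99920783, -0.02700367, -0.02923222, -0.12688774],
       [-0.03323394,  0.1621486 ,  0.98620654,  1.09974989],
       [ 0.        ,  0.        ,  0.        ,  1.        ]])}
{'time': 0.1, 'joint_positions': array([ 1.09888474e+00,  8.78907151e-02,  1.37207842e+00,  7.98272526e-06,
        1.68359742e+00, -1.03109949e-01]), 'qvel': array([ 0.00060754, -0.00144994, -0.00417681,  0.00041224, -0.00146779,
        0.00039921]), 'joint_torque': array([ 2.21437025e-03, -3.41250658e+01, -3.03302515e+01,  7.20531796e-02,
        3.03729821e-02, -7.75568674e-05]), 'tool_pos': array([0.19805861, 0.51258033, 0.20442849]), 'ee_rot': array([-3.13963005e+00, -2.11060210e-04,  2.77279170e+00]), 'wrist_force': array([ 0.36846531, -0.09145268, -0.41773682]), 'wrist_torque': array([-0.01938736, -0.00636174, -0.02330549]), 'finger_force': 0.0, 'width': 0.09410664097564658}
```

View pics/top0.png

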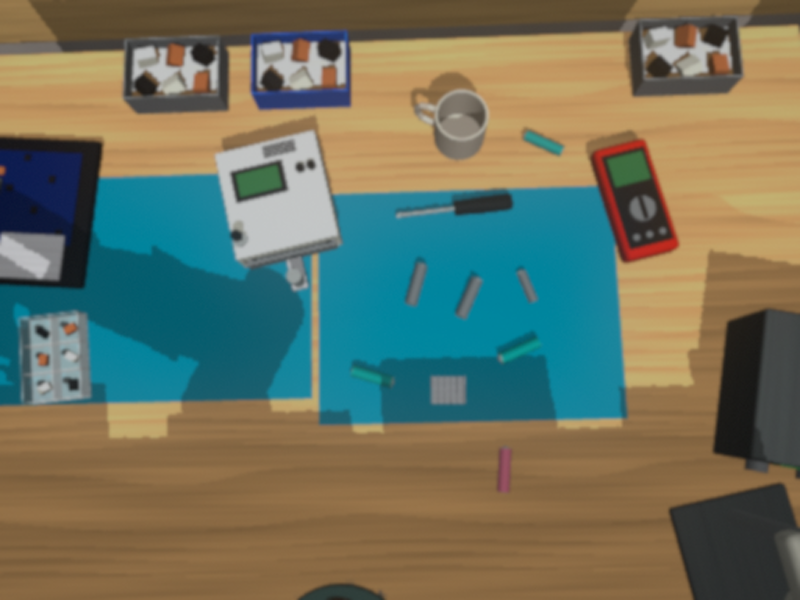

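View pics/scene0.png

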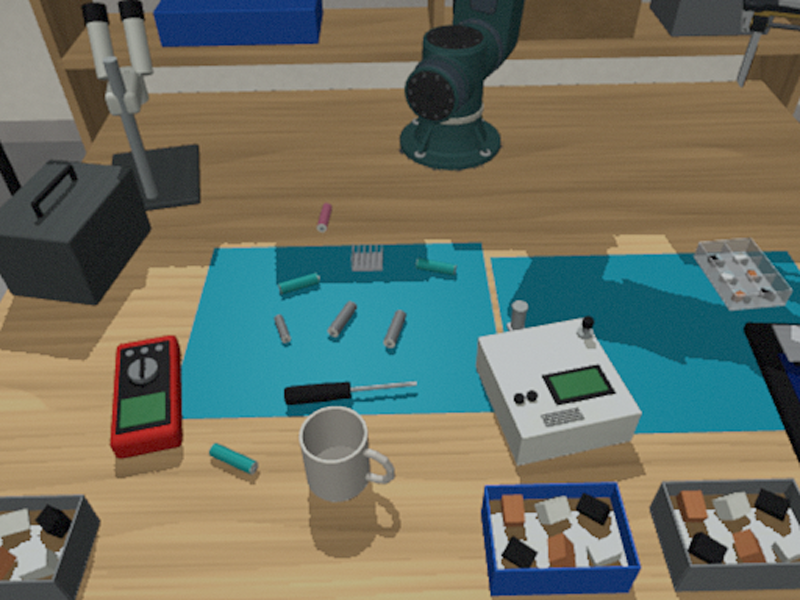

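Top picture: large grey cells at view pixels (416,283) and (469,297). The small grey one is at (527,285). The look-alikes are turquoise at (371,376), (519,348) and (543,141), and pink at (504,470). I choose the two longer grey ones. The tester is at (278,195), its knob at about (297,275), and the catch at (237,235), which is the +y edge. I'll check this choice in close crops.

Run:
```python
import cv2
a=cv2.imread("top0raw.png")[75:215,130:360]; b=cv2.imread("scene0raw.png")[180:305,165:421]
cv2.imwrite("pics/top_c.png",cv2.resize(a,None,fx=3.4,fy=3.4,interpolation=cv2.INTER_CUBIC))
cv2.imwrite("pics/sc_c.png",cv2.resize(b,None,fx=3,fy=3,interpolation=cv2.INTER_CUBIC))
```

```text
(no output)
```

View pics/top_c.png

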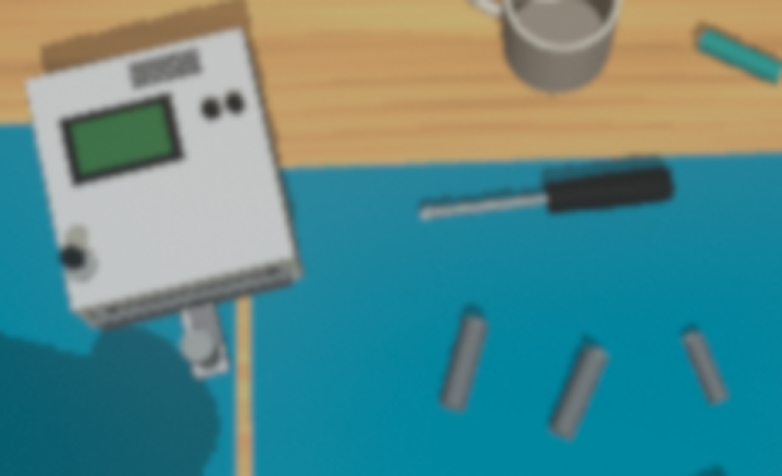

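View pics/sc_c.png

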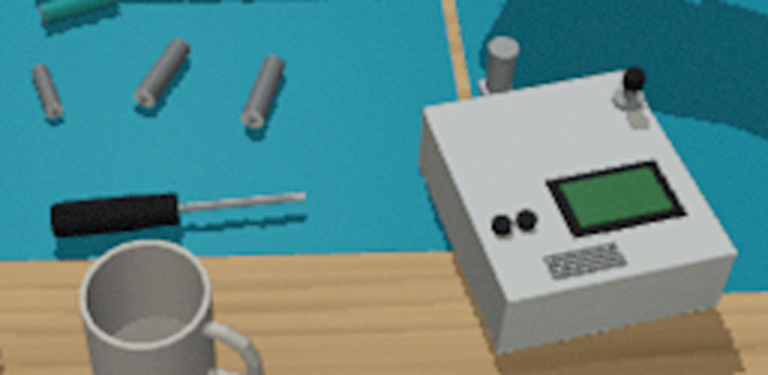

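Both crops agree on the large cells. In the top crop, cell 1 runs (473,316)-(454,408), cell 2 runs (596,346)-(563,436), and the small cell is at (704,366). The knob cap is at (200,345) in the top crop and (503,47) in the scene crop.

```bash
cat > h.py <<'E'
import numpy as np
from bench import robot
def ray(n,u,v):
    c=robot.camera_info(n);f=192/np.tan(np.radians(c["vfov"]/2));E=np.array(c["extrinsics"])
    return E[:3,3],E[:3,:3]@np.array([(u-c["cx"])/f,-(v-c["cy"])/f,-1])
def at(n,u,v,z):
    o,d=ray(n,u,v);return (o+d*(z-o[2])/d[2])[:2]
T=lambda p,z:at("top",130+(p[0]+.5)/3.4-.5,75+(p[1]+.5)/3.4-.5,z)
S=lambda p,z:at("scene",165+(p[0]+.5)/3-.5,180+(p[1]+.5)/3-.5,z)
E
python3 - <<'E'
from h import *
np.set_printoptions(precision=4,suppress=True)
t=[(75,312),(298,262),(240,27),(27,80)];s=[(640,70),(425,108),(508,302),(735,253)]
A=np.array([T(p,.06) for p in t]);B=np.array([S(p,.06) for p in s])
for X in(A,B):
    print(X.tolist(),"c",X.mean(0),"sides",[np.linalg.norm(X[i]-X[(i+1)%4]) for i in range(4)])
    d=(X[2]+X[3]-X[0]-X[1]);print("yaw",np.degrees(np.arctan2(d[1],d[0])))
print("knob",T((200,345),.06),S((503,47),.06))
for nm,p,q,r,w in(("c1",(473,316),(454,408),(274,60),(253,122)),("c2",(596,346),(563,436),(180,45),(147,102)),("small",(690,332),(718,402),(40,68),(56,117))):
    for F,a,b in((T,p,q),(S,r,w)):
        a,b=F(a,.011),F(b,.011);d=a-b;print(nm,(a+b)/2,np.linalg.norm(d),np.degrees(np.arctan2(d[1],d[0])))
E
```

```text
[[0.5734290813026601, 0.14007194979693277], [0.603752597442381, -0.01224255007507978], [0.7735746171687017, 0.026876276932528115], [0.7399192731181257, 0.1761815760932099]] c [0.6727 0.0827] sides [np.float64(0.15530364613342865), np.float64(0.17426933468163014), np.float64(0.15305147676720837), np.float64(0.17036105506249746)]
yaw 12.608723899027867
[[0.5758787255742487, 0.15448309086223302], [0.6091135173806345, -0.00624493491246593], [0.7749263175145119, 0.027952732180478695], [0.7415277321311035, 0.17832288393903215]] c [0.6754 0.0886] sides [np.float64(0.16412815010182166), np.float64(0.16930258451316404), np.float64(0.15403456769668042), np.float64(0.16735569636919298)]
yaw 9.931552796239261
knob [0.5482 0.0547] [0.5488 0.0583]
c1 [ 0.5406 -0.1228] 0.06697139478122173 -12.973268895633387
c1 [ 0.541  -0.1207] 0.06833310035741673 165.3266593827123
c2 [ 0.5178 -0.2032] 0.06793247164609496 -21.938265384871563
c2 [ 0.5197 -0.199 ] 0.06657026409748291 159.33853794656315
small [ 0.5324 -0.2904] 0.05291928937269101 18.651742053365787
small [ 0.5379 -0.2883] 0.05613857896607606 -161.40481549654496
```

Emit:
arm_command([
  [0.35,-0.456,-0.05,0.279],
  [0.35,-0.456,-0.05,0.279],
  [0.35,-0.456,-0.05,0.279],
  [0.35,-0.456,-0.05,0.279],
  [0.35,-0.456,-0.05,0.279],
  [0.35,-0.456,-0.05,0.279],
  [0.35,-0.456,-0.05,0.279],
  [0.35,-0.456,-0.05,0.279],
], claw=0.3)

```text
time: 0.77
tool_pos: [0.375, 0.2812, 0.1795]
ee_rot: [-3.139, -0.001, -2.93]
wrist_force: [0.1, 0.7, -0.1]
width: 0.0657
finger_force: 0.0
```

Emit:
arm_command([
  [0.35,-0.456,-0.05,0],
  [0.35,-0.456,-0.05,0],
  [0.35,-0.456,-0.05,0],
  [0.35,-0.456,-0.05,0],
  [0.35,-0.456,-0.05,0],
  [0.35,-0.456,-0.05,0],
  [0.35,-0.456,-0.05,0],
  [0.35,-0.456,-0.05,0],
])

```text
time: 1.43
tool_pos: [0.5505, 0.0513, 0.1532]
ee_rot: [-3.139, -0.002, -2.933]
wrist_force: [-1.0, -0.6, -0.3]
width: 0.0658
finger_force: 0.0
```

Emit:
arm_command([
  [0,0,0,0],
  [0,0,-0.08,0],
  [0,0,-0.16,0],
  [0,0,-0.25,0],
  [0,0,-0.25,0],
  [0,0,-0.25,0],
  [0,0,-0.25,0],
])

```text
time: 2.02
tool_pos: [0.549, 0.058, 0.0325]
ee_rot: [-3.141, 0.002, -2.925]
wrist_force: [0.5, -0.0, 1.0]
width: 0.0656
finger_force: 0.0
```

Emit:
arm_command([
  [0,0,0,0],
  [0,0,0,0],
  [0,0,0,0],
  [0,0,0,0],
  [0,0,0,0],
  [0,0,0,0],
], claw=1)

```text
time: 2.52
tool_pos: [0.5485, 0.057, 0.031]
ee_rot: [-3.142, 0.001, -2.926]
wrist_force: [0.4, -0.2, -0.5]
width: 0.0291
finger_force: 0.0
```

Emit:
arm_command([
  [0,0,0,0],
  [0,0,0,0],
  [0,0,0,0],
  [0,0,0,0],
])

```text
time: 2.85
tool_pos: [0.5481, 0.0579, 0.0305]
ee_rot: [3.14, -0.0, -2.926]
wrist_force: [-1.0, 2.8, 1.1]
width: 0.0195
finger_force: 30.0
```

Emit:
arm_command([
  [-0.04,-0.009,0,0],
  [-0.08,-0.0176,0,0],
  [-0.12,-0.0264,0,0],
  [-0.16,-0.0352,0,0],
  [-0.19,-0.0418,0,0],
  [-0.2,-0.044,0,0],
  [-0.203,-0.0446,0,0],
  [-0.203,-0.0446,0,0],
])

```text
time: 3.52
tool_pos: [0.448, 0.036, 0.0306]
ee_rot: [3.14, 0.005, -2.926]
wrist_force: [4.9, 5.4, -4.5]
width: 0.0193
finger_force: 30.0
```

Emit:
arm_command([
  [-0.002,-0.0004,0,0],
  [-0.002,-0.0004,0,0],
  [-0.002,-0.0004,0,0],
])

```text
time: 3.77
tool_pos: [0.4475, 0.0359, 0.0305]
ee_rot: [3.139, 0.005, -2.926]
wrist_force: [4.6, 5.6, -3.0]
width: 0.0193
finger_force: 30.0
```

Emit:
arm_command([
  [-0.004,-0.0009,0,0],
  [-0.004,-0.0009,0,0],
  [-0.004,-0.0009,0,0],
  [-0.004,-0.0009,0,0],
])

```text
time: 4.1
tool_pos: [0.4465, 0.0357, 0.0306]
ee_rot: [3.139, 0.007, -2.926]
wrist_force: [7.5, 6.5, -5.3]
width: 0.0195
finger_force: 30.0
```

Run:
```python
from h import *
import cv2
im=robot.snapshot("scene")[:,:,::-1];cv2.imwrite("pics/s1.png",cv2.resize(im[180:305,285:435],None,fx=4,fy=4,interpolation=cv2.INTER_CUBIC))
```

```text
(no output)
```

View pics/s1.png

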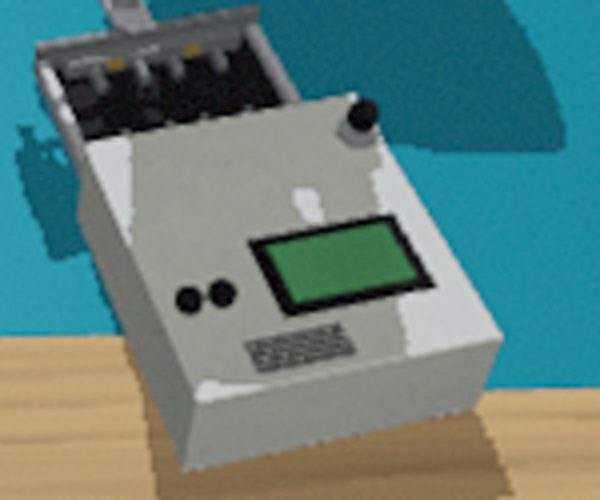

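The tray is out: the pockets show at (100-250, 60-120) in this crop, and the catch knob at (362,117) sits lower on its collar. I'll ease off to confirm that the catch holds.

Emit:
arm_command([
  [0.004,0.001,0,0],
  [0.008,0.002,0,0],
  [0.011,0.0024,0,0],
  [0.011,0.0024,0,0],
  [0.011,0.0024,0,0],
])

```text
time: 4.57
tool_pos: [0.4509, 0.0366, 0.0305]
ee_rot: [3.139, 0.004, -2.926]
wrist_force: [3.8, 5.5, -2.5]
width: 0.0197
finger_force: 30.0
```

Emit:
arm_command([
  [0.006,0.0013,0,0],
  [0.006,0.0013,0,0],
  [0.006,0.0013,0,0],
  [0.006,0.0013,0,0],
])

```text
time: 4.9
tool_pos: [0.4511, 0.0367, 0.0305]
ee_rot: [3.139, -0.002, -2.926]
wrist_force: [-4.1, 4.8, 4.1]
width: 0.0196
finger_force: 30.0
```

Emit:
arm_command([
  [-0.006,-0.0013,0,0],
  [-0.006,-0.0013,0,0],
  [-0.006,-0.0013,0,0],
  [-0.006,-0.0013,0.06,0],
  [-0.006,-0.0013,0.14,0],
  [-0.006,-0.0013,0.22,0],
  [-0.006,-0.0013,0.24,0],
  [-0.006,-0.0013,0.24,0],
], claw=0.4)

```text
time: 5.57
tool_pos: [0.4522, 0.0347, 0.155]
ee_rot: [-3.138, 0.009, -2.926]
wrist_force: [-0.1, -0.3, -0.8]
width: 0.0563
finger_force: 0.0
```

Emit:
arm_command([
  [0.18,-0.317,0,-0.215],
  [0.18,-0.317,0,-0.215],
  [0.18,-0.317,0,-0.215],
  [0.18,-0.317,0,-0.215],
  [0.18,-0.317,0,-0.215],
  [0.18,-0.317,0,-0.215],
  [0.18,-0.317,0,-0.215],
  [0.18,-0.317,0,-0.215],
])

```text
time: 6.23
tool_pos: [0.5381, -0.1223, 0.1487]
ee_rot: [3.141, -0.003, 2.907]
wrist_force: [-0.2, 1.0, -0.2]
width: 0.0564
finger_force: 0.0
```

Run:
```python
from h import *
import cv2
im=robot.snapshot("top")[:,:,::-1];cv2.imwrite("pics/t2.png",cv2.resize(im[75:215,130:360],None,fx=3.4,fy=3.4,interpolation=cv2.INTER_CUBIC))
o=robot.get_obs();print(o["tool_pos"],o["ee_rot"],o["width"])
```

```text
[ 0.53827637 -0.12199217  0.14932622] [ 3.14102595e+00 -2.33393334e-03  2.90800451e+00] 0.056574113392207054
```

View pics/t2.png

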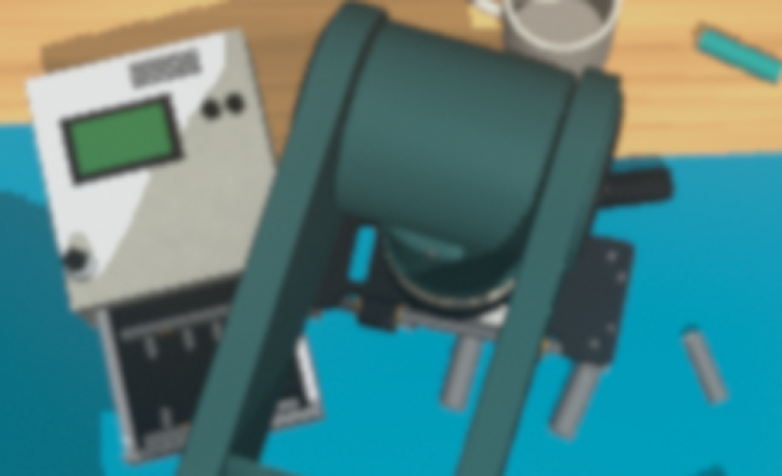

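The tray stays open with the arm away: its front bar runs (130,455)-(320,410), and cell 1 is at (460,370), under the gripper. Descending on cell 1.

Emit:
arm_command([
  [0.006,0,-0.08,0],
  [0.006,0,-0.16,0],
  [0.006,0,-0.22,0],
  [0.006,0,-0.26,0],
  [0.006,0,-0.28,0],
  [0.006,0,-0.284,0],
  [0.006,0,-0.284,0],
  [0.006,0,-0.284,0],
])

```text
time: 6.95
tool_pos: [0.5436, -0.1232, 0.0105]
ee_rot: [-3.141, 0.004, 2.908]
wrist_force: [0.3, -0.2, 0.9]
width: 0.0566
finger_force: 0.0
```

Emit:
arm_command([
  [0,0,0,0],
  [0,0,0,0],
  [0,0,0,0],
  [0,0,0,0],
  [0,0,0,0],
  [0,0,0,0],
  [0,0,0,0],
  [0,0,0,0],
], claw=1)

```text
time: 7.62
tool_pos: [0.5423, -0.1232, 0.0086]
ee_rot: [3.142, 0.0, 2.907]
wrist_force: [-0.2, -0.1, 0.8]
width: 0.0169
finger_force: 29.7
```

Emit:
arm_command([
  [0,0,0,0],
  [0,0,0,0],
  [0,0,-0.005,0],
  [0,0,-0.009,0],
  [0,0,-0.009,0],
  [0,0,-0.009,0],
], claw=0.65)

```text
time: 8.12
tool_pos: [0.542, -0.1231, 0.0036]
ee_rot: [3.141, -0.001, 2.907]
wrist_force: [0.0, 0.3, 0.3]
width: 0.0329
finger_force: 0.0
```

Emit:
arm_command([
  [0,0,0,0],
  [0,0,0,0],
  [0,0,0,0],
  [0,0,0,0],
  [0,0,0,0],
  [0,0,0,0],
  [0,0,0,0],
], claw=1)

```text
time: 8.7
tool_pos: [0.5424, -0.1232, 0.0041]
ee_rot: [3.142, 0.0, 2.907]
wrist_force: [-0.1, -0.3, 0.1]
width: 0.0173
finger_force: 29.8
```

Emit:
arm_command([
  [0,0,0.04,0],
  [0,0,0.12,0],
  [0,0,0.2,0.05],
  [-0.06,-0.08,0.28,0.1],
  [-0.12,-0.16,0.28,0.15],
  [-0.18,-0.24,0.28,0.215],
  [-0.18,-0.24,0.28,0.215],
  [-0.18,-0.24,0.28,0.215],
])

```text
time: 9.37
tool_pos: [0.449, -0.2484, 0.1451]
ee_rot: [-3.138, -0.002, -2.932]
wrist_force: [0.3, 0.8, -0.5]
width: 0.0177
finger_force: 29.8
```

Emit:
arm_command([
  [0,0,0,0],
  [0,0,0,0],
  [0,0,0,0],
])

```text
time: 9.62
tool_pos: [0.4527, -0.2422, 0.1436]
ee_rot: [3.141, -0.0, -2.925]
wrist_force: [0.3, -0.5, -0.2]
width: 0.0171
finger_force: 29.8
```

Run:
```python
from h import *
import cv2
a=robot.snapshot("top")[:,:,::-1];b=robot.snapshot("scene")[:,:,::-1]
cv2.imwrite("t3raw.png",a);cv2.imwrite("s3raw.png",b)
A=cv2.resize(a[150:220,150:232],None,fx=7,fy=7,interpolation=cv2.INTER_CUBIC)
cv2.imwrite("pics/t3.png",A)
cv2.imwrite("pics/s3.png",cv2.resize(b[80:270,110:363],None,fx=3,fy=3,interpolation=cv2.INTER_CUBIC))
o=robot.get_obs();print(o["tool_pos"],o["ee_rot"],o["width"])
```

```text
[ 0.45287408 -0.2420492   0.14360521] [ 3.14076554e+00 -3.23360702e-04 -2.92399579e+00] 0.017132786159821067
```

View pics/t3.png

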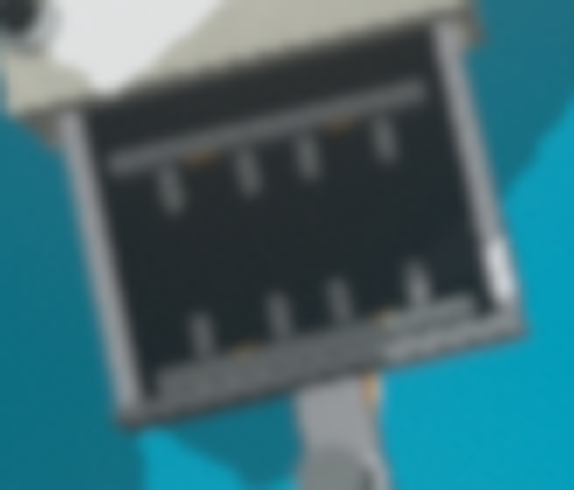

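View pics/s3.png

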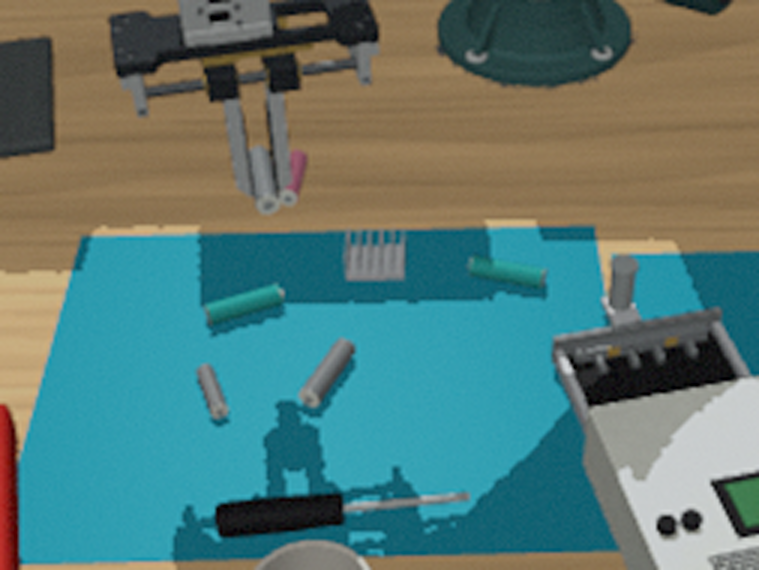

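Top crop: the pockets' rib pairs are centred at (226,251) for a and (364,220) for b. The scene crop shows the gripped cell's near end at (268,204), and the knob is out.

Run:
```python
from h import *
np.set_printoptions(precision=4,suppress=True)
Q=lambda p,z:at("top",150+(p[0]+.5)/7-.5,150+(p[1]+.5)/7-.5,z)
r=[(173,188),(249,172),(204,333),(280,313),(309,158),(387,141),(341,298),(419,284)]
P=np.array([Q(p,.019) for p in r]);a,b=P[:4].mean(0),P[4:].mean(0);d=a-b
print("a",a,"b",b,np.linalg.norm(d),np.degrees(np.arctan2(d[1],d[0]))-90)
u=np.array([np.cos(np.radians(12.35)),np.sin(np.radians(12.35))]);n=np.array([-u[1],u[0]])
m=(a+b)/2
rw=[(Q(p,.026)-m)@u for p in((115,172),(270,135),(420,100))];fl=[(Q(p,.022)-m)@u for p in((155,374),(310,338),(470,300))]
print("rear wall",rw,"ledge",fl)
k=np.array([.4511,.0367]);print("knob rel m",(k-m)@u,(k-m)@n)
c=np.array([.6735,.0835]);print("from tester",c-.14*u, (c-.14*u-m)@u,(c-.14*u-m)@n)
e=at("scene",110+268.5/3-.5,80+204.5/3-.5,.1485);t=np.array([.4529,-.2420]);print("cell end rel tcp",(e-t)@u,(e-t)@n)
```

```text
a [0.5341 0.0775] b [0.5436 0.0305] 0.04793006676172036 11.41788561838176
rear wall [np.float64(0.034762614946691354), np.float64(0.03449396781992944), np.float64(0.03396036275509248)] ledge [np.float64(-0.03552258721127131), np.float64(-0.03614134322853123), np.float64(-0.036500965043425884)]
knob rel m -0.08943068474098644 0.0019062568017777191
from tester [0.5367 0.0536] -0.0021674552830642626 5.570651719033232e-05
cell end rel tcp 0.027606514184932155 0.00010784167405984962
```

Run:
```python
import cv2
b=cv2.imread("s3raw.png");cv2.imwrite("pics/s3c.png",cv2.resize(b[124:160,180:220],None,fx=16,fy=16,interpolation=cv2.INTER_CUBIC))
```

```text
(no output)
```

View pics/s3c.png

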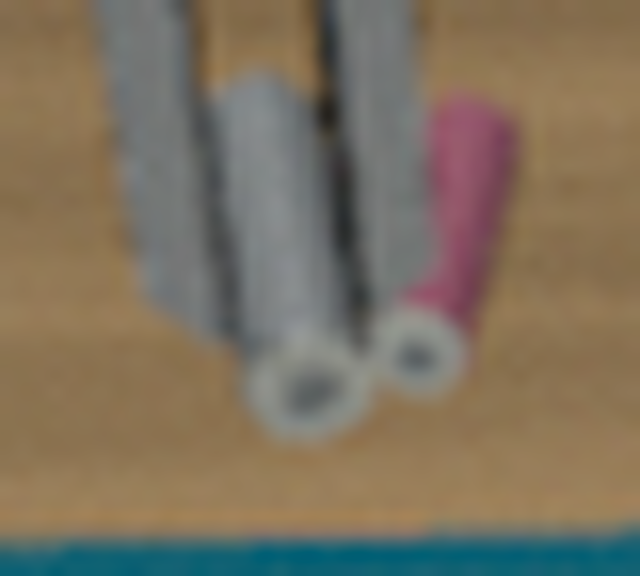

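Close crop: the gripped cell's near face is centred at (308,388), and the top of its far end is at (262,78). It's level and held near its middle.

Run:
```python
from h import *
u=np.array([np.cos(np.radians(12.35)),np.sin(np.radians(12.35))]);n=np.array([-u[1],u[0]]);t=np.array([.4529,-.2420])
for p,z in(((308,388),.1485),((262,78),.1575)):
    e=at("scene",180+(p[0]+.5)/16-.5,124+(p[1]+.5)/16-.5,z);print((e-t)@u,(e-t)@n)
```

```text
0.027893816908484022 -0.0004194727868619703
-0.03347790802941139 0.002655330634886182
```

Emit:
arm_command([
  [0.164,0.643,0,0],
  [0.164,0.643,0,0],
  [0.164,0.643,0,0],
  [0.164,0.643,0,0],
  [0.164,0.643,0,0],
  [0.164,0.643,0,0],
  [0.164,0.643,0,0],
  [0.164,0.643,0,0],
])

```text
time: 10.38
tool_pos: [0.5343, 0.0819, 0.1439]
ee_rot: [3.141, 0.0, -2.924]
wrist_force: [0.7, -0.6, -0.9]
width: 0.0171
finger_force: 29.8
```

Emit:
arm_command([
  [0,0,0,0],
  [0,0,-0.06,0],
  [0,0,-0.12,0],
  [0,0,-0.16,0],
  [0,0,-0.18,0],
  [0,0,-0.18,0],
  [0,0,-0.18,0],
  [0,0,-0.18,0],
])

```text
time: 11.05
tool_pos: [0.5356, 0.0784, 0.0558]
ee_rot: [-3.141, 0.003, -2.926]
wrist_force: [-0.0, 0.4, -0.2]
width: 0.0172
finger_force: 29.8
```

Emit:
arm_command([
  [0,0.002,-0.02,0],
  [0,0.002,-0.04,0],
  [0,0.002,-0.055,0],
  [0,0.002,-0.066,0],
  [0,0.002,-0.066,0],
  [0,0.002,-0.066,0],
])

```text
time: 11.55
tool_pos: [0.5338, 0.0792, 0.0203]
ee_rot: [3.141, -0.001, -2.926]
wrist_force: [0.2, 0.5, -0.3]
width: 0.0171
finger_force: 29.8
```

Emit:
arm_command([
  [0.001,0,-0.004,0],
  [0.001,0,-0.008,0],
  [0.001,0,-0.008,0],
  [0.001,0,-0.008,0],
])

```text
time: 11.88
tool_pos: [0.5349, 0.0793, 0.0171]
ee_rot: [3.142, 0.0, -2.926]
wrist_force: [-0.1, -0.1, -0.4]
width: 0.0176
finger_force: 29.8
```

Emit:
arm_command([
  [0,0,-0.002,0],
  [0,0,-0.003,0],
  [0,0,-0.003,0],
])

```text
time: 12.13
tool_pos: [0.5351, 0.0793, 0.016]
ee_rot: [-3.142, 0.001, -2.926]
wrist_force: [-0.1, 0.0, 1.5]
width: 0.0176
finger_force: 29.8
```

Contact with the floor. Release and lift, then go to cell 2.

Emit:
arm_command([
  [0,0,0,0],
  [0,0,0,0],
  [0,0,0,0],
  [0,0,0.02,0],
  [0,0,0.07,0],
  [0,0,0.14,0],
  [0,0,0.22,0],
  [0,0,0.26,0],
], claw=0.66)

```text
time: 12.8
tool_pos: [0.5367, 0.0794, 0.1515]
ee_rot: [-3.14, 0.007, -2.926]
wrist_force: [0.8, 0.1, 1.0]
width: 0.0321
finger_force: 0.0
```

Emit:
arm_command([
  [-0.035,-0.561,0,-0.282],
  [-0.035,-0.561,0,-0.282],
  [-0.035,-0.561,0,-0.282],
  [-0.035,-0.561,0,-0.282],
  [-0.035,-0.561,0,-0.282],
  [-0.035,-0.561,0,-0.282],
  [-0.035,-0.561,0,-0.282],
  [-0.035,-0.561,0,-0.282],
], claw=0.4)

```text
time: 13.47
tool_pos: [0.5164, -0.207, 0.146]
ee_rot: [-3.139, 0.001, 2.76]
wrist_force: [0.7, -0.2, -0.4]
width: 0.0562
finger_force: 0.0
```

Emit:
arm_command([
  [0,0,0,0],
  [0,0,-0.08,0],
  [0,0,-0.16,0],
  [0,0,-0.22,0],
  [0,0,-0.25,0],
  [0,0,-0.27,0],
  [0,0,-0.27,0],
  [0,0,-0.27,0],
])

```text
time: 14.13
tool_pos: [0.5179, -0.2005, 0.0113]
ee_rot: [3.141, 0.001, 2.768]
wrist_force: [-0.2, 0.3, 0.5]
width: 0.0567
finger_force: 0.0
```

Emit:
arm_command([
  [0,0,-0.008,0],
  [0,0,-0.013,0],
  [0,0,-0.013,0],
  [0,0,-0.013,0],
])

```text
time: 14.47
tool_pos: [0.5177, -0.2014, 0.0048]
ee_rot: [-3.142, 0.001, 2.766]
wrist_force: [-0.3, 0.4, -0.3]
width: 0.0561
finger_force: 0.0
```

Emit:
arm_command([
  [0,0,0,0],
  [0,0,0,0],
  [0,0,0,0],
  [0,0,0,0],
  [0,0,0,0],
  [0,0,0,0],
  [0,0,0,0],
  [0,0,0,0],
], claw=1)

```text
time: 15.13
tool_pos: [0.5173, -0.2012, 0.004]
ee_rot: [3.142, -0.0, 2.767]
wrist_force: [0.0, -0.9, -0.1]
width: 0.017
finger_force: 29.5
```

Emit:
arm_command([
  [0,0,0.04,0],
  [0,0,0.12,0],
  [0,0,0.2,0.05],
  [-0.06,-0.04,0.279,0.11],
  [-0.129,-0.082,0.279,0.17],
  [-0.129,-0.082,0.279,0.23],
  [-0.129,-0.082,0.279,0.282],
  [-0.129,-0.082,0.279,0.282],
])

```text
time: 15.8
tool_pos: [0.4523, -0.2428, 0.1442]
ee_rot: [-3.141, 0.001, -2.926]
wrist_force: [1.0, -0.1, -0.2]
width: 0.0169
finger_force: 29.5
```

Emit:
arm_command([
  [0,0,0,0],
  [0,0,0,0],
  [0,0,0,0],
  [0,0,0,0],
])

```text
time: 16.13
tool_pos: [0.4529, -0.2418, 0.143]
ee_rot: [3.141, -0.001, -2.926]
wrist_force: [1.0, 0.5, -1.6]
width: 0.0171
finger_force: 29.5
```

Run:
```python
from h import *
import cv2
b=np.ascontiguousarray(robot.snapshot("scene")[:,:,::-1]);cv2.imwrite("s4raw.png",b)
cv2.imwrite("t4raw.png",robot.snapshot("top")[:,:,::-1])
o=robot.get_obs();print(o["tool_pos"],o["ee_rot"],o["width"])
a=cv2.imread("s3raw.png")
up=lambda i:cv2.resize(i,None,fx=8,fy=8,interpolation=cv2.INTER_CUBIC)
def m(x0,x1,y0,y1):
    r=cv2.matchTemplate(up(b[y0-5:y1+5,x0-5:x1+5]),up(a[y0:y1,x0:x1]),cv2.TM_CCOEFF_NORMED)
    _,s,_,l=cv2.minMaxLoc(r);return s,(l[0]-40)/8,(l[1]-40)/8
print("face",m(194,204,144,153));print("far end",m(192,201,126,134));print("gripper",m(145,240,80,115))
```

```text
[ 0.45294468 -0.24193499  0.14317489] [ 3.14102300e+00 -4.25183400e-04 -2.92610116e+00] 0.01700298711999992
face (0.9471832513809204, 0.0, 1.0)
far end (0.9656001925468445, 0.125, 0.375)
gripper (0.9908420443534851, 0.125, 0.25)
```

Emit:
arm_command([
  [0.183,0.549,0,0],
  [0.183,0.549,0,0],
  [0.183,0.549,0,0],
  [0.183,0.549,0,0],
  [0.183,0.549,0,0],
  [0.183,0.549,0,0],
  [0.183,0.549,0,0],
  [0.183,0.549,0,0],
])

```text
time: 16.9
tool_pos: [0.5455, 0.0391, 0.1432]
ee_rot: [3.138, 0.002, -2.918]
wrist_force: [-1.2, -0.4, 0.3]
width: 0.0173
finger_force: 29.5
```

Emit:
arm_command([
  [0,0,0,0],
  [0,0,-0.06,0],
  [0,0,-0.12,0],
  [0,0,-0.16,0],
  [0,0,-0.18,0],
  [0,0,-0.18,0],
  [0,0,-0.18,0],
  [0,0,-0.18,0],
])

```text
time: 17.57
tool_pos: [0.5456, 0.0316, 0.0554]
ee_rot: [-3.141, 0.003, -2.927]
wrist_force: [-0.3, 0.2, -0.0]
width: 0.0173
finger_force: 29.5
```

Emit:
arm_command([
  [0,0,-0.02,0],
  [0,0,-0.04,0],
  [0,0,-0.055,0],
  [0,0,-0.066,0],
  [0,0,-0.066,0],
  [0,0,-0.066,0],
])

```text
time: 18.07
tool_pos: [0.5437, 0.0324, 0.0197]
ee_rot: [3.141, -0.002, -2.926]
wrist_force: [1.2, -0.2, -0.5]
width: 0.0169
finger_force: 29.5
```

Emit:
arm_command([
  [0,0,-0.004,0],
  [0,0,-0.008,0],
  [0,0,-0.008,0],
  [0,0,-0.008,0],
])

```text
time: 18.4
tool_pos: [0.5444, 0.0323, 0.0166]
ee_rot: [3.142, 0.0, -2.926]
wrist_force: [0.7, -0.2, 0.4]
width: 0.0174
finger_force: 29.5
```

Emit:
arm_command([
  [0,0,-0.002,0],
  [0,0,-0.002,0],
])

```text
time: 18.57
tool_pos: [0.5446, 0.0323, 0.016]
ee_rot: [-3.141, 0.001, -2.926]
wrist_force: [-0.2, -0.0, 0.5]
width: 0.0168
finger_force: 29.5
```

Emit:
arm_command([
  [0,0,0,0],
  [0,0,0,0],
  [0,0,0,0],
  [0,0,0.02,0],
  [0,0,0.07,0],
  [0,0,0.14,0],
  [0,0,0.22,0],
  [0,0,0.26,0],
], claw=0.66)

```text
time: 19.23
tool_pos: [0.5463, 0.0322, 0.1516]
ee_rot: [-3.14, 0.007, -2.926]
wrist_force: [0.9, 0.3, -0.1]
width: 0.0323
finger_force: 0.0
```

Emit:
arm_command([
  [-0.2,-0.5,0,0],
  [-0.2,-0.5,0,0],
  [-0.2,-0.5,0,0],
  [-0.2,-0.5,0,0],
  [-0.2,-0.5,0,0],
  [-0.2,-0.5,0,0],
  [-0.2,-0.5,0,0],
  [-0.2,-0.5,0,0],
])

```text
time: 19.9
tool_pos: [0.4427, -0.2214, 0.1464]
ee_rot: [-3.14, -0.0, -2.932]
wrist_force: [0.0, -0.7, -0.2]
width: 0.0322
finger_force: 0.0
```

Run:
```python
from h import *
import cv2
a=robot.snapshot("top")[:,:,::-1];b=robot.snapshot("scene")[:,:,::-1]
r=lambda i,f:cv2.resize(i,None,fx=f,fy=f,interpolation=cv2.INTER_CUBIC)
A=r(a[150:220,150:230],5);B=r(b[170:240,285:365],5)
C=r(a[80:220,150:362],2);D=r(b[135:275,170:357],2)[:,:374]
cv2.imwrite("pics/f.png",cv2.resize(np.vstack([np.hstack([A,B]),cv2.resize(np.hstack([C,D]),(800,240))]),(800,590)))
```

```text
(no output)
```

View pics/f.png

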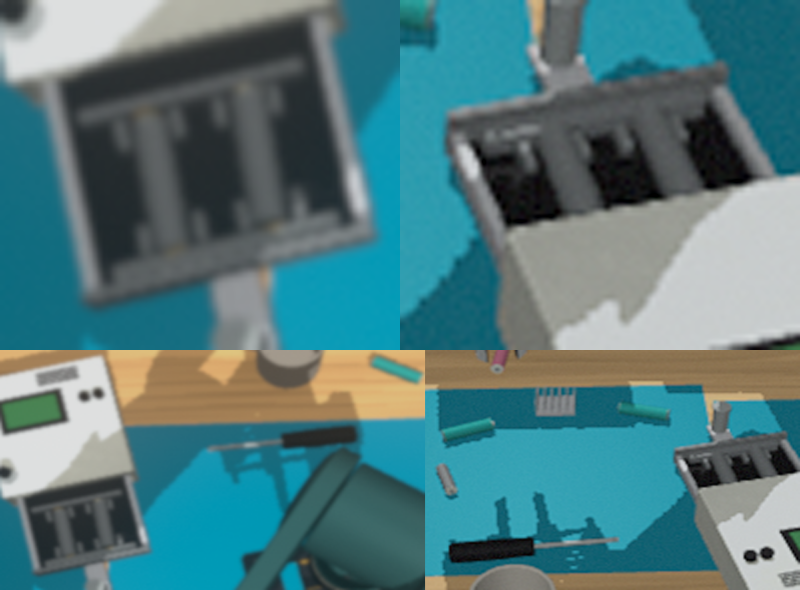

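Both cells lie between their ribs, at (162,178) and (258,155) in the top-left crop, between the ledge and the rear wall. The tray is still out and nothing else has moved.

```bash
python3 -c "
from bench import robot
print(robot.close_job())"
```

```text
the job is handed in; nothing more can be done
None
```

The tray is out and held by its catch, both large cells lie in their pockets, nothing else on the bench was touched, and the job was handed in at about 20 s; the hand-in gave no verdict.

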